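# Hook a hanger arm into a slotted drying post

## Robot

A 6-joint arm with a two-finger parallel gripper is mounted at the origin on the work surface. World frame = base frame: x ahead of the robot, y to its left, z up, the work surface at z = 0. Lengths are in m, angles in rad, forces in N, time in s.
With the tool pointing down it reaches from about 0.275 to 0.725 m from the base axis. Payload 15.9 kg.
Tool frame: the origin (TCP) lies midway between the tips of the shut fingers; the grasp point (between the pads) lies 19 mm behind it; z points along the fingers, y is the line along which they close (so a half turn about z gives the same grasp; the last joint's range is limited). The gripper opens to 85 mm and grips with 20 to 120 N. Pads are 22 mm wide; open, the fingers measure 114 mm over their backs; the gripper's body (76 mm by 85 mm) begins 54 mm behind the grasp point. The pads swing forward as they close: fully open they stand 13 mm farther back than shut.
Start: joints at [1.208, 0.213, -0.034, 1.323, 0, 1.571], TCP at [0.177, 0.467, 0.202] pointing down, gripper open.
Joint ranges: [-2.98, 2.98], [-0.74, 1.72], [-1.14, 1.35], [-2.1, 2.04], [-1.57, 1.44], [-3.14, 3.14]. Speed limits (rad/s): [1.89, 1.89, 2.39, 2.57, 3.14, 3.14].

## Interface

Orientations are given as a rotation vector (axis times angle).
In Python, from station import bot gives the robot as it stands.
- The arm moves only by the tool move_arm, never from a script. Its argument "deltas" is a list of rows, each a list of 7 numbers: the shift along the tool's x, y, z in cm, then the turn, a rotation vector about the tool's x, y, z in degrees, then the finger opening in cm, from 0 to 8.54. In form: [[dx, dy, dz, wx, wy, wz, jaw], ...]. A call has exactly 8 rows; each row shifts and turns the commanded pose from where the row before left it, along the tool's axes as they then stand; what a row does not reach is not made up. A row lasts 1/10 s, in which the tool goes at most 50 mm and 8.59 degrees, less where a joint would pass 70% of its speed; a pose out of reach is approached as far as the arm can. A call with a gripper value outside its range is refused whole. The fingers move at their own pace and stop on an object; the grip force is fixed at half the most. Time passes only in rows, so rows that do not move let the fingers close, or fill a call up. It gives the time, the measured TCP pose, the force, the opening and the grip force at its end, in the units of the state.
- bot.get_obs(): the state, without advancing time (a new reading comes with each control period).
- bot.read_camera(name): name is "scene" or "top" or "wrist"; returns a dict with "image" (420x560x3 uint8, red, green, blue), "z_map" (420x560 float32, m along the optical axis (not along the pixel's ray), 0 where there is no reading), "mtx" (3x3 intrinsics, pixels), "k1" (the pictures are not rectified: a ray, as slopes to the right and down, at radius r is drawn at 1 + k1 r^2 times it, then the intrinsics apply), "eye" and "rotation" of the camera in the world; the wrist camera has in their place "mount" (4x4, takes a point from camera to tool coordinates, whose origin is the TCP and whose axes are the flange's). Camera axes: x right, y down, z forward; pixel columns grow to the right and rows downward; lengths in m; the calibration is good to about 2 mm. A picture is of the moment at which its call begins: read the wrist's pose just before it.
- bot.close_job(): hands the job in; it is judged then, once.
The state is a dict: "time_s": time; "qpos": joint angles; "joint_velocities": joint speeds; "tau": joint torques, N m; "position": TCP position; "orientation": TCP orientation; "ft_force": force on the tool from outside, world axes, zero at the start; "ft_torque": the same for the moment, N m; "grip_width": opening from 0.0 (shut) to 1.0 (fully open); "gripper_force": force on a finger pad.
Only numpy, scipy, OpenCV 4.12 (cv2) and the standard library are available. Lean on these libraries where they do the work, as an engineer would, in place of code of your own. Each camera call takes 0.05 s, during which the arm holds its last target. There are 200 camera calls.

## Task

Fit the hanger arm to the slotted post on the counter: pick it up by its wooden bar, feel for the two slots and press its two hook tabs through them until its back plate is against the white panel, then push it down until the red catch is fully down, and let go so that it hangs there level by itself. Go gently, never pressing on the post with more than about 35 N, and leave the glass dome, saucer, whisk and scraper where they are.

Things in the scene. Friction and masses are not known exactly. Their poses are not given: they have to be found in the camera images.
- bracket_grip (a point): Hanger arm, about 0.2 kg, standing as used: pale wooden bar (14 wide, 20 high, 94 mm long) between a blue back plate (60 wide) and a blue end plate (44 wide), each 6 thick, 60 high. This is the grasp point in the bar's middle, 44 mm above the plates' lower edges; z up, x along the bar to the hooks. Back plate's rear face 48 mm away in +x; end plate starts 52 mm away in -x.
- bracket_hooks (a point): Midway between the arm's two steel hook tabs, on the back plate's rear face, level with the tabs' tops and with bracket_grip; same axes. Tabs at y = -20 and +20 mm, 6 mm wide: a root 6 mm high reaching 8.5 mm out in +x, then a lip 6 mm thick (8.5 to 14.5 mm out) from the root's top down to 14 mm below it.
- stand: Slotted post, fixed: dark steel base 120 x 160 x 12 mm, two posts, before them a white upright panel 90 wide, 92 high, 6 thick. Origin on the counter under the middle of the panel's front face; z up, x into the panel (front face is x = 0, looks to -x of this frame), y along its width. The panel sits on rubber and gives back in +x 1 mm per 1.5 N, at most 10 mm; it does not give downwards.
- slots_nominal (a point): Nominal mid-point between the panel's two slots, on its front face at the level of their lower edges, 110 mm above the counter. Slots at y = -20 and +20 mm, 12 wide, 18 mm high; panel goes on 24 mm above, 50 below. The panel is clamped 0 to 10 mm higher or lower than this reading says: feel or see it. Home: the tabs' roots rest on the slots' lower edges.
- catch (a joint): Red catch bar behind the panel, right under the slots, its red ends showing beside the panel. 0 when up (its top level with the slots' lower edges), 0.008 m when the hook lips have pushed it fully down. It is stiff (about 7 N to move, more than the arm's weight) and stays where it is left.
- dome: Bystander: clear glass dome with a black vent knob over an empty jar on a round cork trivet 190 mm across; 170 mm high in all, dome 150 mm across. Origin at the centre of the trivet's underside. Loose; leave alone.
- saucer: Bystander: white ceramic saucer 120 mm across, 18 mm high; origin at the centre of its underside. Loose; leave alone.
- whisk: Bystander: flat wooden whisk lying down, 230 mm long, 65 mm wide, 14 mm high; origin underneath, where handle (-x) meets loops (+x). Loose; leave alone.
- scraper: Bystander: steel scraper lying flat, 102 x 150 mm, wooden grip 18 mm high; origin underneath, in the middle. Loose; leave alone.
Not all that is in view belongs to the job. There is more than one size of the stand; the job needs the largest. Of the things shaped like the part that bears bracket_grip, the blue one is meant.

How it is judged:
By the outcome, as a careful person would: the job done as asked, in the order asked, and still so for the second after the job is handed in, with the robot touching nothing.
It also fails if it takes over 61 s, if anything falls off the work surface, if the arm or the gripper's body presses on something with over 40 N, if the wrist force passes 120 N, or if a joint passes its speed limit or range.

## Working session

There is one attempt and no reset: what is moved stays moved. The work goes in short steps, Python scripts to look and compute and a tool call to move; the robot and the scene stay as the last step left them, time stands still between calls to the robot, and variables do not carry over. Pictures are saved under pics/ and viewed, at most 10 in all, crops included, and the job is handed in when it is done.

Besides the shell and the picture viewer there is one more tool, called after ">>>" as name([rows], argument=value, ...), one row to a line, values as JSON. move_arm: Moves the arm, as the interface text tells. Its arguments: {"type":"object","properties":{"deltas":{"type":"array"}},"required":["deltas"]}

```bash
mkdir -p pics; cat > h.py <<'E'
import numpy as np, cv2
from scipy.spatial.transform import Rotation as R
from station import bot
def cam(n):
    o=bot.get_obs(); c=bot.read_camera(n)
    if n=="wrist":
        T=np.eye(4);T[:3,:3]=R.from_rotvec(o["orientation"]).as_matrix();T[:3,3]=o["position"]
        M=T@np.array(c["mount"]); c["eye"]=M[:3,3]; c["rotation"]=M[:3,:3]
    return c
def pts(c):
    h,w=c["z_map"].shape; u,v=np.meshgrid(np.arange(w),np.arange(h))
    p=cv2.undistortPoints(np.stack([u,v],-1).reshape(-1,1,2).astype(float),np.array(c["mtx"]),np.array([c["k1"],0,0,0.]))[:,0]
    z=c["z_map"].reshape(-1,1)
    P=np.hstack([p,np.ones((len(p),1))])*z
    W=P@np.array(c["rotation"]).T+np.array(c["eye"])
    W[z[:,0]==0]=np.nan
    return W.reshape(h,w,3)
def save(c,f,crop=None,k=1):
    im=c["image"][...,::-1]
    if crop: x0,y0,x1,y1=crop; im=im[y0:y1,x0:x1]
    cv2.imwrite("pics/"+f,cv2.resize(im,None,fx=k,fy=k,interpolation=cv2.INTER_CUBIC))
E
python3 - <<'E'
from h import *
for n in("scene","top"):
    c=cam(n);np.savez(n+".npz",im=c["image"],W=pts(c));save(c,n+".png",k=1.4); print(n,c["eye"],c["k1"])
o=bot.get_obs();print(o)
E
```

```text
Traceback (most recent call last):
  File "h.py", line 15, in pts
    W=P@np.array(c["rotation"]).T+np.array(c["eye"])
      ~~~~~~~~~~~~~~~~~~~~~~~~~~~^~~~~~~~~~~~~~~~~~~
ValueError: operands could not be broadcast together with shapes (235200,) (3,)
```

Camera rotation is a rotation vector, presumably.

```bash
sed -i 's/    o=bot.get_obs(); c=bot.read_camera(n)/    o=bot.get_obs(); c=dict(bot.read_camera(n))\n    if n!="wrist": c["rotation"]=R.from_rotvec(c["rotation"]).as_matrix()/' h.py
python3 - <<'E'
from h import *
for n in("scene","top"):
    c=cam(n);np.savez(n+".npz",im=c["image"],W=pts(c));save(c,n+".png",k=1.4); print(n,c["eye"],c["k1"])
o=bot.get_obs();print(o)
E
```

```text
scene [1.50703843 0.16973305 0.66072807] -0.09656683197101672
top [0.43393137 0.0233717  1.00616086] -0.055723172588665805
{'time_s': 0.15, 'qpos': array([ 1.20800714e+00,  2.13281545e-01, -3.48684016e-02,  1.32347405e+00,
        1.18080661e-05,  1.57080872e+00]), 'joint_velocities': array([ 0.00044846, -0.00045582,  0.00146802,  0.00110496,  0.00136242,
        0.00145742]), 'tau': array([ 1.55557842e-03, -6.86397171e+01,  4.87253308e+01,  1.29485194e-02,
       -6.26879660e-05, -2.92337495e-05]), 'position': array([0.1773456 , 0.4672138 , 0.20182912]), 'orientation': array([-5.66737975e-01, -3.08988669e+00,  1.27535617e-03]), 'ft_force': array([0.63790502, 0.56636227, 0.24945615]), 'ft_torque': array([-0.03393936,  0.03410347, -0.0295967 ]), 'gripper_force': 0.0, 'grip_width': 0.9996916101133827}
```

View pics/scene.png

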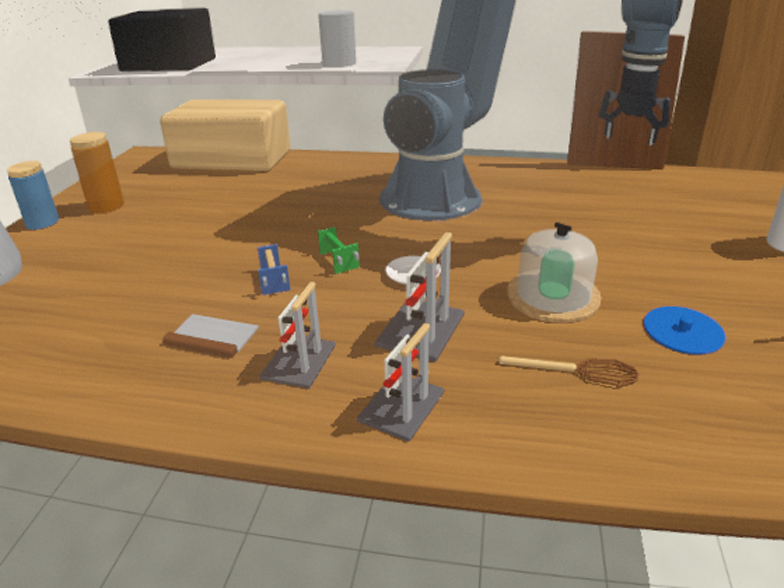

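View pics/top.png

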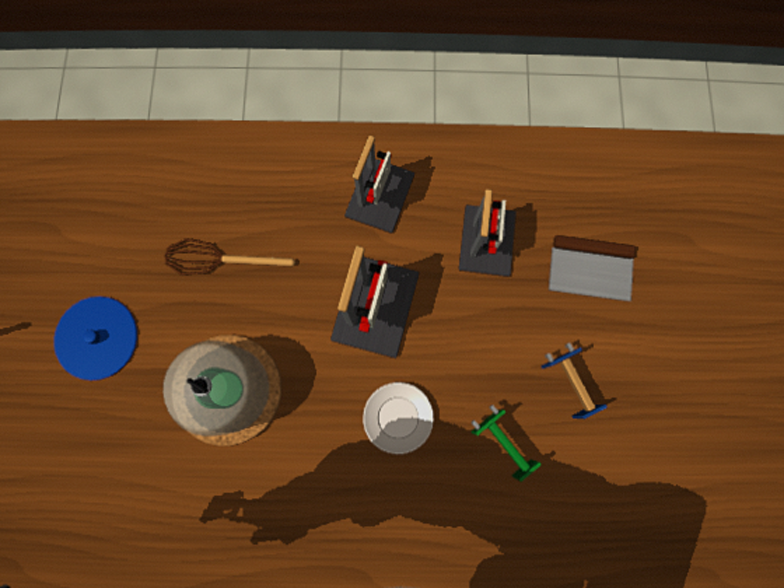

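The scene view shows the blue hanger at (270,270) and the largest stand at (425,300). In the top view the hanger bar runs (563,355)→(592,410), hooks at the upper end, and the largest stand is around (375,300) with its white panel facing image right (−y).

```bash
python3 - <<'E'
from h import *
d=np.load("top.npz");im=d["im"].astype(int);W=d["W"]
def reg(x0,y0,x1,y1):
    m=np.zeros(im.shape[:2],bool);m[int(y0/1.4):int(y1/1.4),int(x0/1.4):int(x1/1.4)]=1;return m
r,g,b=im[...,0],im[...,1],im[...,2]
def rect(n,m,lo,hi):
    m=m&(W[...,2]>lo)&(W[...,2]<hi)
    P=W[m]; rc=cv2.minAreaRect(P[:,:2].astype(np.float32)*1000)
    print(n,len(P),"z",np.percentile(P[:,2],[5,50,95]).round(4),"ctr",np.round(rc[0],1),np.round(rc[1],1),"ang",round(rc[2],2))
    print("   corners",cv2.boxPoints(rc).round(0).tolist())
H=reg(535,335,615,425)
blue=(b>r+25)&(b>g+15)
rect("bar",H&(r>b+25),.035,.08)
rect("plates",H&blue,.045,.08)
u,v=575,355
rect("backplate",reg(535,335,615,372)&blue,.05,.08)
rect("endplate",reg(560,390,615,425)&blue,.05,.08)
rect("hooks",reg(535,335,615,372)&~blue,.03,.08)
S=reg(325,240,425,360)
sat=im.max(-1)-im.min(-1)
rect("panel",S&(im.min(-1)>120)&(sat<60),.1,.16)
rect("wood",S&(r>b+40)&(g>80),.12,.3)
rect("red",S&(r>100)&(g<60),.05,.16)
rect("base",S,.008,.016)
d=np.load("scene.npz");
E
```

```text
bar 323 z [0.0409 0.0537 0.0571] ctr [ 490.1 -291.4] [121.4  44.5] ang 31.11
   corners [[427.0, -304.0], [450.0, -342.0], [554.0, -279.0], [531.0, -241.0]]
plates 128 z [0.049  0.0605 0.0631] ctr [ 479.5 -288.9] [106.6  60. ] ang 26.43
   corners [[418.0, -286.0], [445.0, -339.0], [541.0, -292.0], [514.0, -238.0]]
backplate 62 z [0.0573 0.0607 0.0638] ctr [ 524.  -266.7] [ 6.8 59.8] ang 24.52
   corners [[508.0, -241.0], [533.0, -295.0], [539.0, -293.0], [515.0, -238.0]]
endplate 57 z [0.0551 0.0606 0.0629] ctr [ 434.3 -311.7] [ 5.5 42.2] ang 26.36
   corners [[423.0, -294.0], [441.0, -332.0], [446.0, -329.0], [427.0, -292.0]]
hooks 127 z [0.0401 0.0502 0.0601] ctr [ 528.5 -264.2] [46.6 48.5] ang 79.48
   corners [[500.0, -283.0], [548.0, -292.0], [557.0, -246.0], [509.0, -237.0]]
panel 113 z [0.1405 0.1437 0.1458] ctr [618.3  44.8] [  7.2 100. ] ang 77.13
   corners [[569.0, 52.0], [666.0, 30.0], [668.0, 37.0], [570.0, 60.0]]
wood 302 z [0.1869 0.1899 0.1919] ctr [618.3  69.7] [43.7 99.9] ang 75.69
   corners [[564.0, 61.0], [661.0, 36.0], [672.0, 79.0], [575.0, 103.0]]
red 145 z [0.0987 0.1014 0.1045] ctr [614.   56.3] [ 16.3 117.9] ang 77.29
   corners [[555.0, 61.0], [670.0, 35.0], [673.0, 51.0], [558.0, 77.0]]
base 1955 z [0.0092 0.012  0.0149] ctr [613.4  53. ] [119.8 160.5] ang 75.74
   corners [[521.0, 15.0], [676.0, -25.0], [706.0, 91.0], [550.0, 131.0]]
```

```bash
cat >> h.py <<'E'
def yawR(a):  # tool pointing down, tool y at world angle a (deg)
    t=np.radians(a); y=np.array([np.cos(t),np.sin(t),0]); z=np.array([0,0,-1.]); return np.stack([np.cross(y,z),y,z],1)
def plan(p1,R1,n,jaw,dirturn=None,start=None):
    """rows from present pose (or start) to p1 (m), R1; 2-digit rows, rounding carried"""
    o=bot.get_obs(); p=np.array(o["position"]) if start is None else start[0]; Rm=R.from_rotvec(o["orientation"]).as_matrix() if start is None else start[1]
    p0=p.copy();R0=Rm.copy(); rv=R.from_matrix(R0.T@R1).as_rotvec()
    out=[]
    for i in range(1,n+1):
        pt=p0+(p1-p0)*i/n; Rt=R0@R.from_rotvec(rv*i/n).as_matrix()
        d=np.round(Rm.T@(pt-p)*100,2); w=np.round(np.degrees(R.from_matrix(Rm.T@Rt).as_rotvec()),2)
        out.append([*map(float,d+0.),*map(float,w+0.),jaw]); p=p+Rm@d/100; Rm=Rm@R.from_rotvec(np.radians(w)).as_matrix()
    for k in range(0,n,8): print(str(out[k:k+8]).replace(" ",""))
E
python3 - <<'E'
from h import *
plan(np.array([.4836,-.287,.16]),yawR(-63.4),24,8.5)
c=cam("wrist");print(np.round(c["mount"],3),c["mtx"])
E
```

```text
[[-2.31,-2.48,0.18,0.0,0.0,5.53,8.5],[-2.54,-2.26,0.17,0.0,0.0,5.52,8.5],[-2.74,-1.99,0.18,0.0,0.01,5.53,8.5],[-2.92,-1.73,0.17,0.0,0.0,5.52,8.5],[-3.07,-1.43,0.18,0.0,0.0,5.53,8.5],[-3.2,-1.13,0.18,-0.01,0.0,5.52,8.5],[-3.29,-0.82,0.17,0.0,0.01,5.53,8.5],[-3.36,-0.5,0.18,0.0,0.0,5.52,8.5]]
[[-3.38,-0.17,0.17,0.0,0.0,5.53,8.5],[-3.39,0.16,0.18,0.0,0.0,5.53,8.5],[-3.36,0.48,0.17,0.0,0.01,5.52,8.5],[-3.3,0.8,0.18,0.0,0.0,5.53,8.5],[-3.2,1.11,0.17,0.0,0.0,5.52,8.5],[-3.08,1.42,0.18,0.0,0.0,5.53,8.5],[-2.93,1.71,0.17,-0.01,0.01,5.52,8.5],[-2.75,1.98,0.17,0.0,0.0,5.53,8.5]]
[[-2.55,2.24,0.18,0.0,0.0,5.52,8.5],[-2.32,2.47,0.17,0.0,0.0,5.53,8.5],[-2.07,2.69,0.18,0.0,0.0,5.53,8.5],[-1.81,2.87,0.17,0.0,0.01,5.52,8.5],[-1.51,3.03,0.18,0.0,0.0,5.53,8.5],[-1.22,3.17,0.17,0.0,0.0,5.52,8.5],[-0.91,3.27,0.17,0.0,0.0,5.53,8.5],[-0.59,3.34,0.18,-0.01,0.01,5.52,8.5]]
[[-0.    -0.95  -0.311  0.081]
 [ 1.    -0.001  0.001  0.001]
 [-0.001 -0.311  0.95  -0.173]
 [ 0.     0.     0.     1.   ]] [[358.06910784   0.         279.32047479]
 [  0.         358.06910784 212.49116554]
 [  0.           0.           1.        ]]
```

>>> move_arm([
  [-2.31,-2.48,0.18,0,0,5.53,8.5],
  [-2.54,-2.26,0.17,0,0,5.53,8.5],
  [-2.74,-1.99,0.18,0,0,5.53,8.5],
  [-2.92,-1.73,0.17,0,0,5.53,8.5],
  [-3.07,-1.43,0.18,0,0,5.53,8.5],
  [-3.2,-1.13,0.18,0,0,5.53,8.5],
  [-3.29,-0.82,0.17,0,0,5.53,8.5],
  [-3.36,-0.5,0.18,0,0,5.53,8.5],
])

```text
time_s: 1.0
position: [0.2796, 0.2147, 0.188]
orientation: [1.693, 2.646, 0.0]
ft_force: [1.1, 0.6, 1.1]
grip_width: 0.989
gripper_force: 0.0
```

>>> move_arm([
  [-3.38,-0.17,0.17,0,0,5.53,8.5],
  [-3.39,0.16,0.18,0,0,5.53,8.5],
  [-3.36,0.48,0.17,0,0,5.53,8.5],
  [-3.3,0.8,0.18,0,0,5.53,8.5],
  [-3.2,1.11,0.17,0,0,5.53,8.5],
  [-3.08,1.42,0.18,0,0,5.53,8.5],
  [-2.93,1.71,0.17,0,0,5.53,8.5],
  [-2.75,1.98,0.17,0,0,5.53,8.5],
])

```text
time_s: 1.8
position: [0.3815, -0.0369, 0.1742]
orientation: [2.566, 1.813, 0.0]
ft_force: [1.2, 0.6, 0.1]
grip_width: 0.991
gripper_force: 0.0
```

>>> move_arm([
  [-2.55,2.24,0.18,0,0,5.53,8.5],
  [-2.32,2.47,0.17,0,0,5.53,8.5],
  [-2.07,2.69,0.18,0,0,5.53,8.5],
  [-1.81,2.87,0.17,0,0,5.53,8.5],
  [-1.51,3.03,0.18,0,0,5.53,8.5],
  [-1.22,3.17,0.17,0,0,5.53,8.5],
  [-0.91,3.27,0.17,0,0,5.53,8.5],
  [-0.59,3.34,0.18,0,0,5.53,8.5],
])

```text
time_s: 2.6
position: [0.4833, -0.2884, 0.1599]
orientation: [-3.059, -0.713, 0.0]
ft_force: [0.3, -0.2, 0.6]
grip_width: 0.997
gripper_force: 0.0
```

```bash
python3 - <<'E'
from h import *
o=bot.get_obs();print(o["time_s"],o["position"],R.from_rotvec(o["orientation"]).as_matrix().round(3),o["qpos"])
c=cam("wrist");W=pts(c);np.savez("w1.npz",im=c["image"],W=W);save(c,"w1.png",k=1.2)
im=c["image"].astype(int);r,g,b=im[...,0],im[...,1],im[...,2]
blue=(b>r+25)&(b>g+15)&(W[...,2]>.053)&(W[...,2]<.07)
n,l,s,ct=cv2.connectedComponentsWithStats(blue.astype(np.uint8))
C=[]
for i in range(1,n):
    if s[i,4]<60: continue
    P=W[l==i];rc=cv2.minAreaRect(P[:,:2].astype(np.float32)*1000);print(s[i,4],np.median(P[:,2]),rc)
E
```

```text
2.6 [ 0.48328882 -0.28841541  0.15988811] [[ 0.897  0.442 -0.   ]
 [ 0.442 -0.897  0.   ]
 [-0.    -0.    -1.   ]] [-5.38054394e-01  3.53433778e-01  4.74399227e-02  1.26512226e+00
  1.38553670e-05  2.14532846e+00]
701 0.061296415520469494 ((523.5692138671875, -265.0607604980469), (5.939918041229248, 58.95218276977539), 26.46802520751953)
513 0.06089807923929863 ((434.2857360839844, -309.7920227050781), (7.109627723693848, 43.659446716308594), 26.152973175048828)
```

View pics/w1.png

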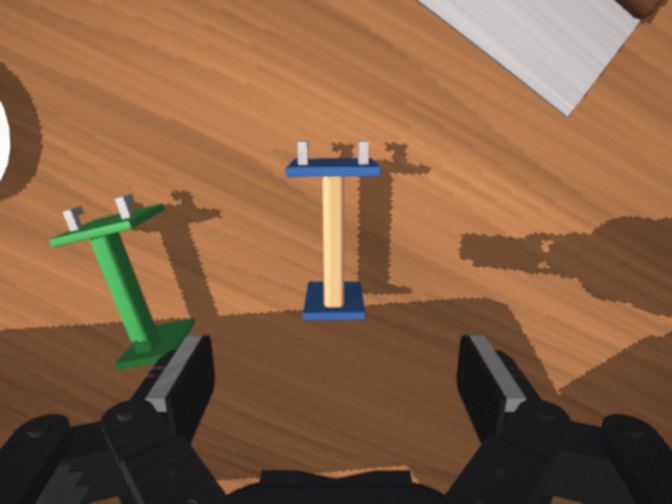

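The picture shows the blue hanger centred at about (333,235) with hooks away from the fingers; measured plate centres 100 mm apart, yaw 26.6°. Descending.

>>> move_arm([
  [0.07,-0.14,1.7,0,0,-0.4,8.5],
  [0.06,-0.13,1.7,0,0,0,8.5],
  [0,0,1.7,0,0,0,8.5],
  [0,0,1.7,0,0,0,8.5],
  [0,0,1.7,0,0,0,8.5],
  [0,0,1.7,0,0,0,8.5],
  [0,0,1.7,0,0,0,8.5],
  [0,0,1.6,0,0,0,8.5],
])

```text
time_s: 3.45
position: [0.4828, -0.2839, 0.0243]
orientation: [-3.055, -0.731, 0.001]
ft_force: [-0.1, -0.5, 0.8]
grip_width: 0.994
gripper_force: 0.0
```

>>> move_arm([
  [0,0,0,0,0,0,4],
  [0,0,0,0,0,0,1],
  [0,0,0,0,0,0,1],
  [0,0,0,0,0,0,1],
  [0,0,0,0,0,0,1],
  [0,0,0,0,0,0,0.5],
  [0,0,0,0,0,0,0.5],
  [0,0,0,0,0,0,0.5],
])

```text
time_s: 4.25
position: [0.483, -0.284, 0.0253]
orientation: [3.055, 0.731, 0.0]
ft_force: [0.2, -0.2, 0.1]
grip_width: 0.061
gripper_force: 0.0
```

```bash
python3 - <<'E'
from h import *
o=bot.get_obs();print(o)
c=cam("wrist");W=pts(c);save(c,"w2.png",k=1.2)
E
```

```text
{'time_s': 4.25, 'qpos': array([-5.31571706e-01,  4.29787861e-01, -1.93645825e-01,  9.47292590e-01,
        4.95096257e-06,  2.14064829e+00]), 'joint_velocities': array([ 0.00143037,  0.00024973, -0.0018753 ,  0.00058486,  0.00048689,
       -0.00017424]), 'tau': array([ 3.11786367e-03, -8.31505036e+01,  4.39369476e+01,  5.33514336e-03,
        1.73657522e-04, -1.57447226e-05]), 'position': array([ 0.48304948, -0.28404572,  0.02526531]), 'orientation': array([3.05542943e+00, 7.30528966e-01, 8.46736167e-05]), 'ft_force': array([ 0.15211107, -0.18008964,  0.12734787]), 'ft_torque': array([0.00675247, 0.02309868, 0.02081665]), 'gripper_force': 0.0, 'grip_width': 0.06057591759492955}
```

View pics/w2.png

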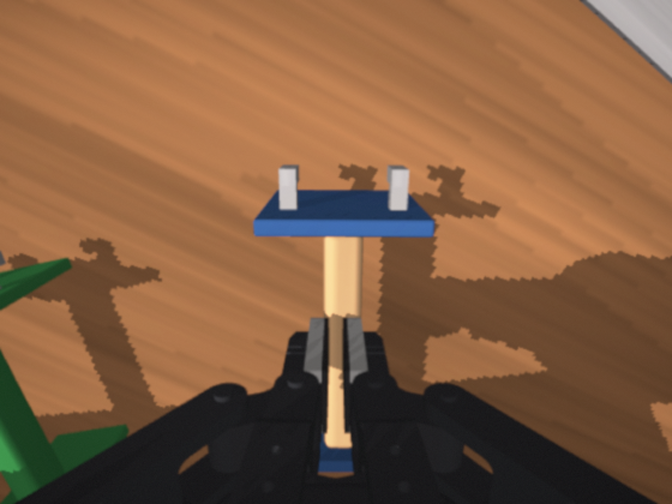

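The fingers appear centred over the bar (gap at x≈338, y≈345); the bar (342,280) looks wider than the gap. Checking the depth.

```bash
python3 - <<'E'
from h import *
c=cam("wrist");W=pts(c)
for n,(u,v) in dict(bar=(342,280),bar2=(342,308),barin=(337,340),barin2=(337,380),padL=(314,350),padLtip=(317,325),padR=(358,350),padRtip=(354,325),bp=(342,228),end=(337,440),barL=(327,290),barR=(359,290)).items():
    print(n,W[int(v/1.2),int(u/1.2)].round(4),c["image"][int(v/1.2),int(u/1.2)])
row=int(345/1.2)
for u in range(250,305,2): print(u,W[row,u].round(3),end=' ')
E
```

```text
bar [ 0.5052 -0.2742  0.0563] [235 189 135]
bar2 [ 0.4952 -0.2794  0.055 ] [235 190 135]
barin [ 0.4823 -0.2835  0.0551] [152 117  84]
barin2 [ 0.4671 -0.2912  0.0557] [239 196 139]
padL [ 0.4891 -0.2721  0.0811] [106 104 103]
padLtip [ 0.4893 -0.2724  0.0642] [100  98  97]
padR [ 0.4958 -0.2841  0.082 ] [100  98  97]
padRtip [ 0.4953 -0.2839  0.0645] [107 104 103]
bp [ 0.5234 -0.2648  0.0621] [ 66 110 178]
end [ 0.441  -0.3044  0.0555] [238 195 139]
barL [ 0.4987 -0.2712  0.0543] [249 218 156]
barR [ 0.5044 -0.2815  0.0553] [161 125  89]
250 [ 0.483 -0.269  0.071] 252 [ 0.484 -0.27   0.072] 254 [ 0.484 -0.271  0.072] 256 [ 0.488 -0.27   0.078] 258 [ 0.489 -0.271  0.079] 260 [ 0.489 -0.271  0.079] 262 [ 0.489 -0.272  0.078] 264 [ 0.49  -0.273  0.078] 266 [ 0.49  -0.274  0.078] 268 [ 0.491 -0.274  0.079] 270 [ 0.49  -0.275  0.078] 272 [ 0.491 -0.276  0.079] 274 [ 0.479 -0.282  0.055] 276 [ 0.48  -0.283  0.055] 278 [ 0.48  -0.284  0.055] 280 [ 0.481 -0.284  0.056] 282 [ 0.481 -0.285  0.056] 284 [ 0.481 -0.286  0.055] 286 [ 0.493 -0.281  0.077] 288 [ 0.494 -0.281  0.078] 290 [ 0.494 -0.282  0.079] 292 [ 0.494 -0.282  0.078] 294 [ 0.495 -0.283  0.079] 296 [ 0.495 -0.284  0.078] 298 [ 0.496 -0.284  0.079] 300 [ 0.496 -0.285  0.078] 302 [ 0.496 -0.286  0.078] 304 [ 0.493 -0.289  0.072]
```

```bash
python3 - <<'E'
from h import *
o=bot.get_obs();c=cam("wrist");W=pts(c);Rm=R.from_rotvec(o["orientation"]).as_matrix()
for u in (262,268,292):
  for v in range(258,320,4):
    print(u,v,(Rm.T@(W[v,u]-o["position"])).round(4),round(float(c["z_map"][v,u]),4))
E
```

```text
262 258 [-0.0137 -0.0117  0.0243] 0.2169
262 262 [-0.016  -0.0117  0.0236] 0.217
262 266 [ 0.0109 -0.0085 -0.0354] 0.1525
262 270 [ 0.0111 -0.0083 -0.0394] 0.1486
262 274 [ 0.0108 -0.0082 -0.0424] 0.1459
262 278 [ 0.0112 -0.008  -0.0465] 0.1419
262 282 [ 0.0107 -0.0079 -0.049 ] 0.1397
262 286 [ 0.0112 -0.0077 -0.0529] 0.1358
262 290 [ 0.0109 -0.0076 -0.0553] 0.1336
262 294 [ 0.011  -0.0074 -0.0583] 0.1307
262 298 [ 0.0115 -0.0073 -0.0618] 0.1272
262 302 [ 0.0107 -0.0072 -0.0633] 0.1261
262 306 [ 0.011  -0.0071 -0.0662] 0.1231
262 310 [ 0.0106 -0.007  -0.068 ] 0.1217
262 314 [ 0.0126 -0.0067 -0.0734] 0.1158
262 318 [ 0.0131 -0.0066 -0.0763] 0.113
268 258 [-0.0138 -0.0081  0.0245] 0.2171
268 262 [-0.0158 -0.0081  0.0231] 0.2164
268 266 [ 0.0108 -0.006  -0.0352] 0.1527
268 270 [ 0.0107 -0.0059 -0.0387] 0.1494
268 274 [ 0.0117 -0.0057 -0.0441] 0.144
268 278 [ 0.0106 -0.0056 -0.0455] 0.143
268 282 [ 0.0104 -0.0056 -0.0484] 0.1403
268 286 [ 0.0111 -0.0054 -0.0527] 0.136
268 290 [ 0.0109 -0.0053 -0.0553] 0.1336
268 294 [ 0.0112 -0.0052 -0.0586] 0.1304
268 298 [ 0.0113 -0.0051 -0.0615] 0.127
[... 159 characters left out ...]
0.1224
268 318 [ 0.0074 -0.005  -0.068 ] 0.1226
292 258 [ 0.0123  0.0044 -0.0305] 0.1567
292 262 [ 0.0102  0.0044 -0.0302] 0.1576
292 266 [ 0.011   0.0043 -0.0356] 0.1522
292 270 [ 0.0108  0.0042 -0.039 ] 0.1491
292 274 [ 0.0108  0.004  -0.0425] 0.1458
292 278 [ 0.0109  0.0039 -0.0461] 0.1423
292 282 [ 0.0115  0.0038 -0.0503] 0.1381
292 286 [ 0.0114  0.0037 -0.0532] 0.1354
292 290 [ 0.011   0.0036 -0.0554] 0.1335
292 294 [ 0.0106  0.0036 -0.0576] 0.1315
292 298 [ 0.0114  0.0034 -0.0617] 0.1273
292 302 [ 0.0113  0.0033 -0.0642] 0.125
292 306 [ 0.0113  0.0033 -0.0666] 0.1227
292 310 [ 0.0101  0.0033 -0.0672] 0.1225
292 314 [ 0.0085  0.0033 -0.0672] 0.123
292 318 [ 0.0077  0.0033 -0.0685] 0.122
```

The depth image settles it: the finger tips really sit about 35 mm behind the reported TCP (pads at tool z −35…−67 mm), so the fingers closed above the bar. I reopen, go 32 mm lower and watch the force.

>>> move_arm([
  [0,0.1,0,0,0,0,8.5],
  [0,0.1,0,0,0,0,8.5],
  [0,0,0,0,0,0,8.5],
  [0,0,0,0,0,0,8.5],
  [0,0,0,0,0,0,8.5],
  [0,0,0,0,0,0,8.5],
  [0,0,0.5,0,0,0,8.5],
  [0,0,0.5,0,0,0,8.5],
])

```text
time_s: 5.2
position: [0.4839, -0.2858, 0.0147]
orientation: [3.055, 0.731, -0.0]
ft_force: [0.4, -0.2, -0.0]
grip_width: 0.994
gripper_force: 0.0
```

>>> move_arm([
  [0,0,0.5,0,0,0,8.5],
  [0,0,0.5,0,0,0,8.5],
  [0,0,0.4,0,0,0,8.5],
  [0,0,0.4,0,0,0,8.5],
  [0,0,0.4,0,0,0,8.5],
  [0,0,0,0,0,0,5],
  [0,0,0,0,0,0,3],
  [0,0,0,0,0,0,2],
])

```text
time_s: 6.0
position: [0.4841, -0.2859, -0.0066]
orientation: [3.055, 0.731, 0.0]
ft_force: [0.5, -0.6, 0.2]
grip_width: 0.506
gripper_force: 0.0
```

>>> move_arm([
  [0,0,0,0,0,0,1.5],
  [0,0,0,0,0,0,1],
  [0,0,0,0,0,0,1],
  [0,0,0,0,0,0,0.5],
  [0,0,0,0,0,0,0],
  [0,0,0,0,0,0,0],
  [0,0,0,0,0,0,0],
  [0,0,0,0,0,0,0],
])

```text
time_s: 6.8
position: [0.484, -0.2859, -0.0065]
orientation: [3.055, 0.731, 0.0]
ft_force: [-1.4, 0.8, 4.3]
grip_width: 0.154
gripper_force: 59.2
```

>>> move_arm([
  [0,0,-0.3,0,0,0,0],
  [0,0,-0.8,0,0,0,0],
  [0,0,-1.2,0,0,0,0],
  [0,0,-1.2,0,0,0,0],
  [0,0,-1.2,0,0,0,0],
  [0,0,-1.2,0,0,0,0],
  [0,0,-1.2,0,0,0,0],
  [0,0,-0.5,0,0,0,0],
])

```text
time_s: 7.6
position: [0.4845, -0.2862, 0.0709]
orientation: [3.054, 0.73, 0.002]
ft_force: [-0.8, -0.4, -1.9]
grip_width: 0.152
gripper_force: 58.5
```

```bash
python3 - <<'E'
from h import *
o=bot.get_obs();print(o["position"],o["ft_force"],o["ft_torque"],o["gripper_force"])
plan(np.array([.595,-.047,.075]),yawR(-14.26),16,0)
E
```

```text
[ 0.48453331 -0.28616613  0.07086258] [-0.79895498 -0.44142796 -1.8709544 ] [-0.03769612 -0.0004394  -0.04014661] 58.47059190273285
[[1.29,-1.02,-0.03,0.01,0.0,-3.05,0],[1.35,-0.95,-0.02,0.0,0.0,-3.06,0],[1.39,-0.88,-0.03,0.01,0.0,-3.05,0],[1.44,-0.8,-0.02,0.01,0.0,-3.05,0],[1.48,-0.73,-0.03,0.0,-0.01,-3.05,0],[1.51,-0.64,-0.03,0.01,0.0,-3.06,0],[1.55,-0.56,-0.02,0.0,0.0,-3.05,0],[1.57,-0.48,-0.03,0.01,0.0,-3.05,0]]
[[1.6,-0.4,-0.02,0.01,0.0,-3.06,0],[1.62,-0.31,-0.03,0.0,0.0,-3.05,0],[1.63,-0.22,-0.02,0.01,0.0,-3.05,0],[1.64,-0.14,-0.03,0.01,0.0,-3.05,0],[1.65,-0.05,-0.03,0.0,0.0,-3.06,0],[1.64,0.04,-0.02,0.01,0.0,-3.05,0],[1.64,0.13,-0.03,0.01,0.0,-3.05,0],[1.64,0.22,-0.02,0.0,-0.01,-3.06,0]]
```

>>> move_arm([
  [1.29,-1.02,-0.03,0,0,-3.05,0],
  [1.35,-0.95,-0.02,0,0,-3.06,0],
  [1.39,-0.88,-0.03,0,0,-3.05,0],
  [1.44,-0.8,-0.02,0,0,-3.05,0],
  [1.48,-0.73,-0.03,0,0,-3.05,0],
  [1.51,-0.64,-0.03,0,0,-3.06,0],
  [1.55,-0.56,-0.02,0,0,-3.05,0],
  [1.57,-0.48,-0.03,0,0,-3.05,0],
])

```text
time_s: 8.4
position: [0.5397, -0.1649, 0.0713]
orientation: [-2.829, -1.367, 0.0]
ft_force: [-0.2, 0.3, -2.3]
grip_width: 0.152
gripper_force: 58.5
```

>>> move_arm([
  [1.6,-0.4,-0.02,0,0,-3.06,0],
  [1.62,-0.31,-0.03,0,0,-3.05,0],
  [1.63,-0.22,-0.02,0,0,-3.05,0],
  [1.64,-0.14,-0.03,0,0,-3.05,0],
  [1.65,-0.05,-0.03,0,0,-3.06,0],
  [1.64,0.04,-0.02,0,0,-3.05,0],
  [1.2,0.1,0,0,0,-3.05,0],
  [0.8,0.1,0,0,0,-3.06,0],
])

```text
time_s: 9.2
position: [0.5896, -0.0568, 0.0728]
orientation: [-2.475, -1.935, -0.0]
ft_force: [0.4, 0.3, -2.6]
grip_width: 0.149
gripper_force: 58.5
```

```bash
python3 - <<'E'
from h import *
o=bot.get_obs();print(o["position"],R.from_rotvec(o["orientation"]).as_matrix().round(3),o["ft_force"])
c=cam("wrist");W=pts(c);np.savez("w3.npz",im=c["image"],W=W,z=c["z_map"],p=o["position"],o=o["orientation"]);save(c,"w3.png",k=1.4)
E
```

```text
[ 0.58963522 -0.05683124  0.07275101] [[ 0.241  0.97   0.   ]
 [ 0.97  -0.241  0.   ]
 [ 0.     0.    -1.   ]] [ 0.43932673  0.26793143 -2.59258257]
```

View pics/w3.png

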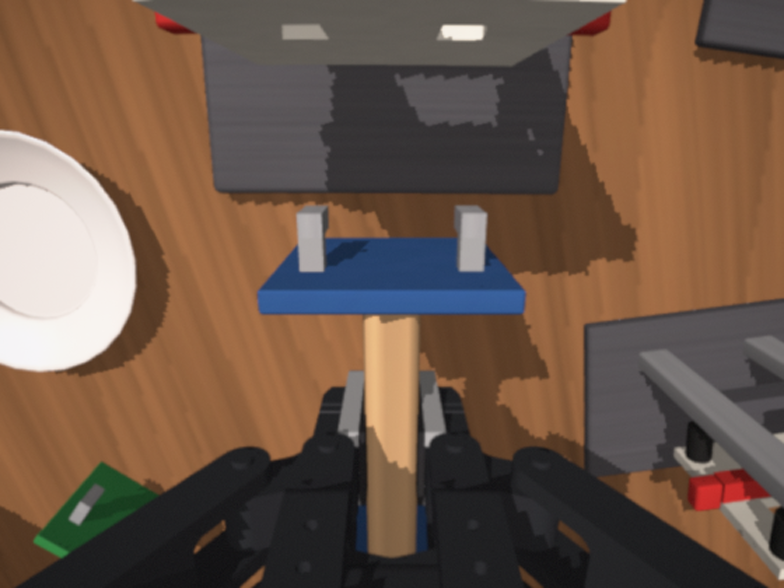

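Very useful: the panel's front face is visible with its slots near (305,31) and (463,31); the hook tabs are at (312,240) and (470,240). I measure both in the tool frame.

```bash
cat > m.py <<'E'
from h import *
import sys
d=np.load(sys.argv[1]);W=d["W"];im=d["im"].astype(int)
Rm=R.from_rotvec(d["o"]).as_matrix();T=(W-d["p"])@Rm
T[...,2]*=-1  # up
# panel plane
x0,x1,y1=[int(v) for v in sys.argv[2:5]]
m=np.zeros(W.shape[:2],bool);m[0:y1,x0:x1]=1
P=T[m];P=P[~np.isnan(P[:,0])]
best=None;rng=np.random.default_rng(0)
for _ in range(300):
    a=P[rng.choice(len(P),3,0)];n=np.cross(a[1]-a[0],a[2]-a[0]);n/=np.linalg.norm(n)+1e-12
    k=(abs((P-a[0])@n)<.0015)
    if best is None or k.sum()>best.sum(): best=k
Q=P[best];ct=Q.mean(0);n=np.linalg.svd(Q-ct)[2][2];n*=np.sign(n[0])
print("plane n",n.round(4),"inl",best.mean(),"x at y=0,z=ct",ct.round(4))
res=(T-ct)@n
print("panel region y",np.nanpercentile(Q[:,1],[0.5,99.5]).round(4),"z",np.nanpercentile(Q[:,2],[0.5,99.5]).round(4))
far=m&((res>.004))
k,l,s,_=cv2.connectedComponentsWithStats(far.astype(np.uint8),connectivity=4)
c=T  # rays: camera centre in tool frame
M=np.array(bot.read_camera("wrist")["mount"]);e=M[:3,3]*[1,1,-1]
for i in range(1,k):
    if s[i,4]<20: continue
    A=T[l==i];D=A-e;t=((ct-e)@n)/(D@n);X=e+D*t[:,None]
    print("hole px",s[i],"y",X[:,1].min().round(4),X[:,1].max().round(4),"z",X[:,2].min().round(4),X[:,2].max().round(4))
# hooks: pale pixels in front of back plate
sat=im.max(-1)-im.min(-1)
for u0,u1 in ((205,240),(318,352)):
    h=np.zeros(m.shape,bool);h[140:200,u0:u1]=1
    h&=(sat<30)&(im.min(-1)>90)
    A=T[h];zt=np.percentile(A[:,2],80);B=A[abs(A[:,2]-np.median(A[:,2]))<.004]
    print("hook",h.sum(),"x",np.percentile(B[:,0],[1,99]).round(4),"y",np.percentile(B[:,1],[1,99]).round(4),"ztop",np.median(A[:,2]).round(4))
b=(im[...,2]>im[...,0]+25)&(T[...,2]>.06)
A=T[b&(T[...,0]>0.02)];rc=cv2.minAreaRect((A[:,:2]*1000).astype(np.float32));print("plate top",rc,np.median(A[:,2]))
E
python3 m.py w3.npz 125 400 42
```

```text
plane n [1.     0.0054 0.0029] inl 0.9025895029544665 x at y=0,z=ct [ 0.1049 -0.0045  0.0421]
panel region y [-0.0473  0.0407] z [-0.0041  0.0712]
hole px [125  24  51  18 594] y -0.0705 -0.048 z -0.0034 0.0384
hole px [376  28  24  14 179] y 0.042 0.0525 z -0.0004 0.0327Traceback (most recent call last):
  File "m.py", line 33, in <module>
    print("hook",h.sum(),"x",np.percentile(B[:,0],[1,99]).round(4),"y",np.percentile(B[:,1],[1,99]).round(4),"ztop",np.median(A[:,2]).round(4))
                             ~~~~~~~~~~~~~^^^^^^^^^^^^^^^
    return _quantile_unchecked(
        a, q, axis, out, overwrite_input, method, keepdims, weights)
    return _ureduce(a,
                    func=_quantile_ureduce_func,
    ...<5 lines>...
                    overwrite_input=overwrite_input,
                    method=method)
    r = func(a, **kwargs)
    result = _quantile(arr,
                       quantiles=q,
    ...<2 lines>...
                       out=out,
                       weights=wgt)
    slices_having_nans = np.isnan(arr[-1, ...])
                                  ~~~^^^^^^^^^
IndexError: index -1 is out of bounds for axis 0 with size 0
```

```bash
cat > m2.py <<'E'
from h import *
d=np.load("w3.npz");W=d["W"];im=d["im"].astype(int)
Rm=R.from_rotvec(d["o"]).as_matrix();T=(W-d["p"])@Rm;T[...,2]*=-1
T=T*1000
for v in range(14,32,2): print(v,[ (T[v,u].round(1).tolist(),int(im[v,u].min())) for u in (218,260,330)])
v=22
for v in(22,23):
  print([ (u,int(im[v,u].min())) for u in list(range(194,242,1))]); print([ (u,int(im[v,u].min())) for u in list(range(308,354,1))])
for u in (200,234,315,347): print(u,T[22,u].round(1))
print("hooks")
for v in range(140,200,6): print(v,[(T[v,u].round(1).tolist(),im[v,u].tolist()) for u in (222,336)])
for v in(178,): print([ (u,int(im[v,u].min()),round(float(T[v,u,1]),1)) for u in list(range(208,238,1))+list(range(322,352))])
E
python3 m2.py
sed -i 's/^for u0,u1 in.*/for u0,u1 in ():/' m.py; python3 m.py w3.npz 125 400 42 | tail -1
```

```text
14 [([104.5, -19.0, 54.9], 84), ([104.9, -6.5, 52.8], 85), ([104.6, 14.6, 54.4], 82)]
16 [([104.7, -19.6, 51.2], 91), ([104.8, -6.6, 50.4], 84), ([104.8, 15.1, 50.4], 86)]
18 [([108.1, -22.8, 30.4], 130), ([104.9, -6.8, 46.6], 84), ([108.2, 17.7, 29.9], 196)]
20 [([107.6, -23.0, 29.4], 140), ([105.0, -7.0, 43.0], 84), ([107.4, 17.7, 30.4], 230)]
22 [([106.8, -22.9, 30.4], 141), ([105.0, -7.2, 39.8], 82), ([106.7, 17.7, 30.3], 230)]
24 [([106.1, -22.9, 30.4], 140), ([104.8, -7.3, 37.4], 84), ([106.0, 17.7, 30.8], 231)]
26 [([105.5, -23.0, 29.9], 140), ([104.7, -7.5, 34.3], 85), ([105.4, 17.8, 30.4], 230)]
28 [([104.9, -23.1, 29.6], 99), ([104.8, -7.7, 29.8], 84), ([104.8, 17.9, 29.7], 186)]
30 [([104.8, -23.7, 25.9], 85), ([104.7, -7.9, 25.9], 83), ([104.4, 18.1, 28.3], 88)]
[(194, 84), (195, 83), (196, 83), (197, 85), (198, 84), (199, 84), (200, 90), (201, 109), (202, 130), (203, 138), (204, 141), (205, 141), (206, 141), (207, 141), (208, 141), (209, 141), (210, 140), (211, 142), (212, 142), (213, 141), (214, 140), (215, 141), (216, 140), (217, 140), (218, 141), (219, 140), (220, 141
[... 3333 characters left out ...]
.0), (236, 38, -18.7), (237, 35, -18.3), (322, 39, 17.1), (323, 39, 17.5), (324, 41, 17.9), (325, 47, 18.4), (326, 69, 18.8), (327, 96, 16.5), (328, 121, 16.3), (329, 153, 16.4), (330, 167, 16.7), (331, 170, 17.1), (332, 169, 17.6), (333, 170, 17.9), (334, 170, 18.3), (335, 170, 18.5), (336, 170, 19.0), (337, 171, 19.4), (338, 170, 19.5), (339, 169, 20.0), (340, 171, 20.4), (341, 170, 20.6), (342, 170, 21.0), (343, 170, 21.3), (344, 166, 21.8), (345, 148, 21.9), (346, 99, 22.6), (347, 47, 27.6), (348, 30, 27.8), (349, 46, 28.1), (350, 52, 28.9), (351, 45, 49.0)]
plate top ((45.552860260009766, -0.7666339874267578), (59.98549270629883, 6.358306884765625), 89.98003387451172) 0.0676135184072515
```

```bash
python3 - <<'E'
import numpy as np,cv2
d=np.load("w3.npz");cv2.imwrite("pics/w3c.png",cv2.resize(d["im"][0:60,120:410,::-1],None,fx=2.75,fy=2.75*3,interpolation=cv2.INTER_CUBIC))
E
```

```text
(no output)
```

View pics/w3c.png

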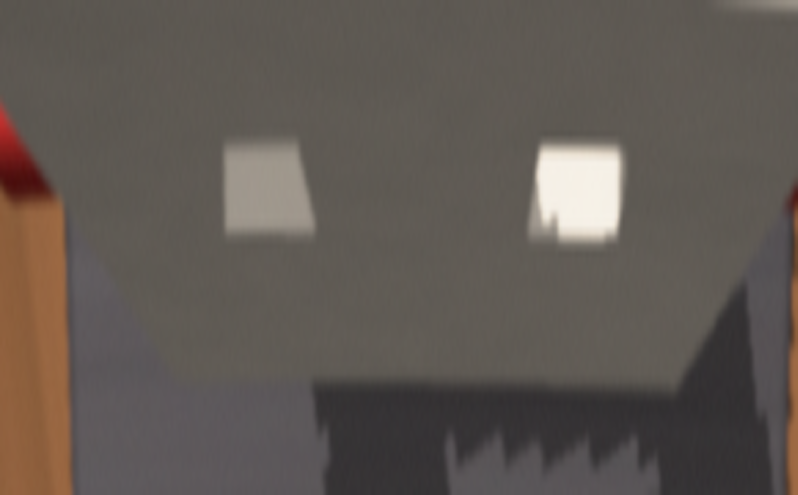

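The crop shows both slot floors: left at crop x 224–315, right 530–619, lower edge 30.2 mm above TCP; tabs' tops are at 51.7 mm. I need 5.5 mm down and 2.1 mm in −y, with 42 mm between the lips and the panel.

>>> move_arm([
  [0.3,-0.1,0.2,0,0,0.1,0],
  [0.6,-0.11,0.2,0,0,0.1,0],
  [0.7,0,0.15,0,0,0.1,0],
  [0.7,0,0,0,0,0,0],
  [0.6,0,0,0,0,0,0],
  [0.4,0,0,0,0,0,0],
  [0.2,0,0,0,0,0,0],
  [0,0,0,0,0,0,0],
])

```text
time_s: 10.15
position: [0.5958, -0.0237, 0.0673]
orientation: [2.485, 1.922, 0.0]
ft_force: [-0.3, -0.3, -3.2]
grip_width: 0.157
gripper_force: 58.5
```

```bash
python3 - <<'E'
from h import *
o=bot.get_obs();p=o["position"];Rm=R.from_rotvec(o["orientation"]).as_matrix();print(p,Rm.round(4),o["ft_force"])
d=np.load("w3.npz");print((R.from_rotvec(d["o"]).as_matrix().T@(p-d["p"])*1000).round(2))
c=cam("wrist");T=((pts(c)-p)@Rm)*1000
im=c["image"].astype(int);sat=im.max(-1)-im.min(-1)
for v in range(0,14,1): print(v,[(T[v,u].round(1).tolist(),int(im[v,u].min())) for u in (215,260,330)])
cv2.imwrite("pics/w4.png",cv2.resize(c["image"][0:200,150:390,::-1],None,fx=3,fy=3))
E
```

```text
[ 0.59580359 -0.02367176  0.06734626] [[ 2.51e-01  9.68e-01  1.00e-04]
 [ 9.68e-01 -2.51e-01 -0.00e+00]
 [ 0.00e+00  1.00e-04 -1.00e+00]] [-0.25274458 -0.34640154 -3.18932717]
[33.67 -2.02  5.41]
0 [([133.7, -37.3, 53.8], 90), ([133.7, -11.7, 54.5], 87), ([133.6, 28.0, 53.8], 82)]
1 [([133.3, -37.5, 54.5], 89), ([133.1, -11.7, 54.1], 86), ([133.4, 28.2, 55.1], 82)]
2 [([132.8, -37.5, 54.5], 87), ([132.4, -11.7, 53.3], 86), ([132.6, 28.1, 54.0], 81)]
3 [([132.2, -37.4, 54.1], 86), ([131.8, -11.7, 53.3], 84), ([131.9, 28.0, 53.4], 83)]
4 [([131.5, -37.3, 53.4], 85), ([131.3, -11.7, 53.2], 85), ([131.2, 27.9, 52.3], 81)]
5 [([131.1, -37.5, 54.0], 85), ([130.8, -11.7, 53.4], 87), ([130.8, 28.0, 52.9], 83)]
6 [([130.5, -37.4, 53.3], 80), ([130.8, -11.8, 55.5], 87), ([130.6, 28.2, 54.3], 85)]
7 [([117.9, -28.4, -2.0], 72), ([129.8, -11.8, 53.7], 87), ([129.8, 28.1, 52.9], 84)]
8 [([116.8, -27.9, -5.2], 63), ([129.1, -11.7, 52.7], 86), ([129.4, 28.2, 53.7], 82)]
9 [([116.6, -28.0, -4.7], 59), ([128.7, -11.8, 53.4], 85), ([129.0, 28.2, 54.0], 81)]
10 [([116.3, -28.1, -4.0], 58), ([128.0, -11.7, 52.2], 84), ([128.2, 28.1, 53.0], 81)]
11 [([115.6, -27.9, -5.6], 58), ([127.9, -11.8, 54.3], 85), ([127.7, 28.2, 53.2], 82)]
12 [([115.5, -28.1, -4.4], 56), ([127.1, -11.8, 53.1], 87), ([127.4, 28.3, 54.2], 81)]
13 [([114.8, -27.9, -5.8], 57), ([115.1, -9.0, -3.4], 88), ([126.9, 28.3, 54.3], 85)]
```

View pics/w4.png

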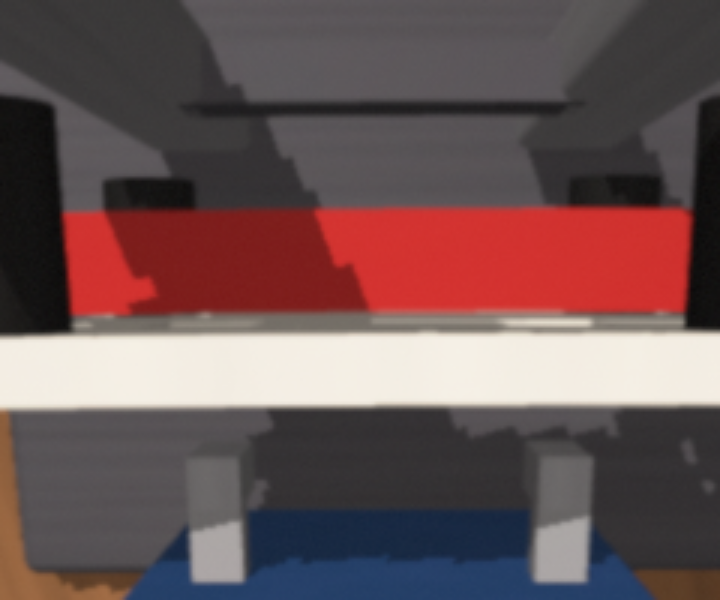

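The picture shows the panel's top edge (y≈370), the red catch behind it, and the tabs at x≈216 and 562 against the slot ends at 216 and 548 – laterally within 1 mm. Advancing gently.

>>> move_arm([
  [0.15,-0.05,0,0,0,0,0],
  [0.15,0,0,0,0,0,0],
  [0.15,0,0,0,0,0,0],
  [0.15,0,0,0,0,0,0],
  [0.15,0,0,0,0,0,0],
  [0.15,0,0,0,0,0,0],
  [0.15,0,0,0,0,0,0],
  [0.15,0,0,0,0,0,0],
])

```text
time_s: 11.0
position: [0.5983, -0.012, 0.0673]
orientation: [-2.485, -1.922, 0.0]
ft_force: [-0.9, 0.9, -2.7]
grip_width: 0.154
gripper_force: 58.5
```

>>> move_arm([
  [0.15,0,0,0,0,0,0],
  [0.15,0,0,0,0,0,0],
  [0.15,0,0,0,0,0,0],
  [0.1,0,0,0,0,0,0],
  [0.1,0,0,0,0,0,0],
  [0.1,0,0,0,0,0,0],
  [0.1,0,0,0,0,0,0],
  [0,0,0,0,0,0,0],
])

```text
time_s: 11.8
position: [0.6004, -0.0038, 0.0673]
orientation: [-2.485, -1.922, -0.0]
ft_force: [-0.7, 0.3, -2.4]
grip_width: 0.154
gripper_force: 58.5
```

>>> move_arm([
  [0.1,0,0,0,0,0,0],
  [0.1,0,0,0,0,0,0],
  [0.1,0,0,0,0,0,0],
  [0.1,0,0,0,0,0,0],
  [0.1,0,0,0,0,0,0],
  [0,0,0,0,0,0,0],
  [0,0,0,0,0,0,0],
  [0,0,0,0,0,0,0],
])

```text
time_s: 12.6
position: [0.6016, 0.0008, 0.0673]
orientation: [2.485, 1.922, -0.0]
ft_force: [-0.3, -3.0, -1.6]
grip_width: 0.155
gripper_force: 58.6
```

```bash
python3 - <<'E'
from h import *
o=bot.get_obs();p=o["position"];print(p,o["ft_force"],o["ft_torque"])
d=np.load("w3.npz");print((R.from_rotvec(d["o"]).as_matrix().T@(p-d["p"])*1000).round(2))
c=cam("wrist");save(c,"w5.png",(150,0,410,240),2.4)
E
```

```text
[0.60163973 0.00075149 0.06731133] [-0.34317463 -2.9760664  -1.6117633 ] [-0.68636819  0.09428195  0.14131932]
[58.78 -2.25  5.45]
```

View pics/w5.png

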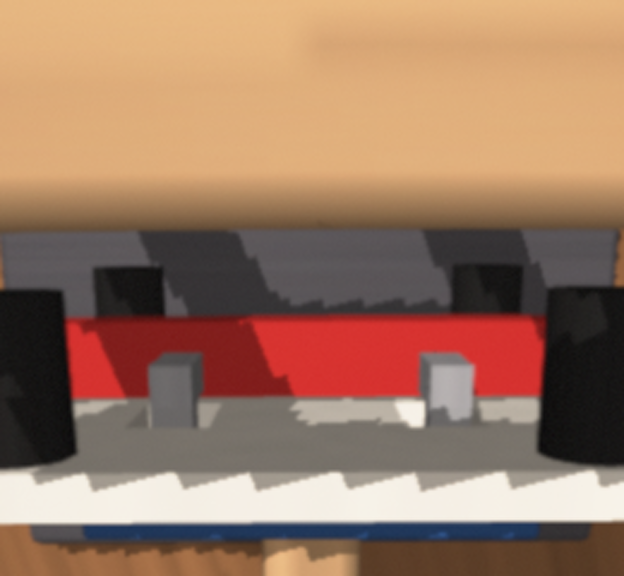

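Both tabs are through the slots (at (176,390) and (447,390)) above the red catch, with the plate touching the panel at 3 N. Now down.

>>> move_arm([
  [0,0,0.1,0,0,0,0],
  [0,0,0.1,0,0,0,0],
  [0,0,0.1,0,0,0,0],
  [0,0,0.1,0,0,0,0],
  [0,0,0.1,0,0,0,0],
  [0,0,0.1,0,0,0,0],
  [0,0,0.1,0,0,0,0],
  [0,0,0,0,0,0,0],
])

```text
time_s: 13.45
position: [0.6019, 0.001, 0.0607]
orientation: [2.485, 1.922, 0.001]
ft_force: [-1.9, -2.2, 5.7]
grip_width: 0.151
gripper_force: 59.7
```

>>> move_arm([
  [0,0,0.1,0,0,0,0],
  [0,0,0.05,0,0,0,0],
  [0,0,0.05,0,0,0,0],
  [0,0,0,0,0,0,0],
  [0,0,0,0,0,0,0],
  [0,0,0,0,0,0,0],
  [0,0,0,0,0,0,0],
  [0,0,0,0,0,0,0],
])

```text
time_s: 14.25
position: [0.6019, 0.001, 0.0588]
orientation: [2.485, 1.922, 0.001]
ft_force: [-2.8, -3.3, 6.0]
grip_width: 0.152
gripper_force: 59.8
```

>>> move_arm([
  [0,0,0.05,0,0,0,0],
  [0,0,0,0,0,0,0],
  [0,0,0.05,0,0,0,0],
  [0,0,0,0,0,0,0],
  [0,0,0.03,0,0,0,0],
  [0,0,0,0,0,0,0],
  [0,0,0,0,0,0,0],
  [0,0,0,0,0,0,0],
])

```text
time_s: 15.05
position: [0.6019, 0.001, 0.0575]
orientation: [2.485, 1.922, 0.001]
ft_force: [-2.5, -3.7, 6.2]
grip_width: 0.157
gripper_force: 59.8
```

>>> move_arm([
  [0,0,0.04,0,0,0,0],
  [0,0,0,0,0,0,0],
  [0,0,0.03,0,0,0,0],
  [0,0,0,0,0,0,0],
  [0,0,0.03,0,0,0,0],
  [0,0,0,0,0,0,0],
  [0,0,0,0,0,0,0],
  [0,0,0,0,0,0,0],
])

```text
time_s: 15.85
position: [0.6019, 0.001, 0.0566]
orientation: [2.485, 1.922, 0.001]
ft_force: [-3.1, -3.5, 7.4]
grip_width: 0.151
gripper_force: 59.9
```

```bash
python3 - <<'E'
from h import *
o=bot.get_obs();p=o["position"];print(p,o["ft_force"],o["ft_torque"])
Rm=R.from_rotvec(o["orientation"]).as_matrix()
c=cam("wrist");T=((pts(c)-p)@Rm)*1000;save(c,"w6.png",(150,0,410,240),2.4);T[...,2]*=-1
im=c["image"].astype(int);red=(im[...,0]>90)&(im[...,1]<70)&(im[...,2]<70);
print("red top up",np.nanpercentile(T[red][:,2],[10,50,90])); print("T hook", [T[int(v/2.4),150+int(u/2.4)].round(1) for u,v in((172,362),(176,390),(447,362))])
E
```

```text
[0.60191483 0.00097634 0.05656082] [-3.14226405 -3.53045772  7.4151499 ] [-0.35477209  0.53696072  0.16756693]
red top up [-55.7242841   32.4133064   39.03204438]
T hook [array([ 62.6, -21.2,  46.9]), array([ 59.3, -19.8,  52.3]), array([62.7, 19.2, 47.6])]
```

View pics/w6.png

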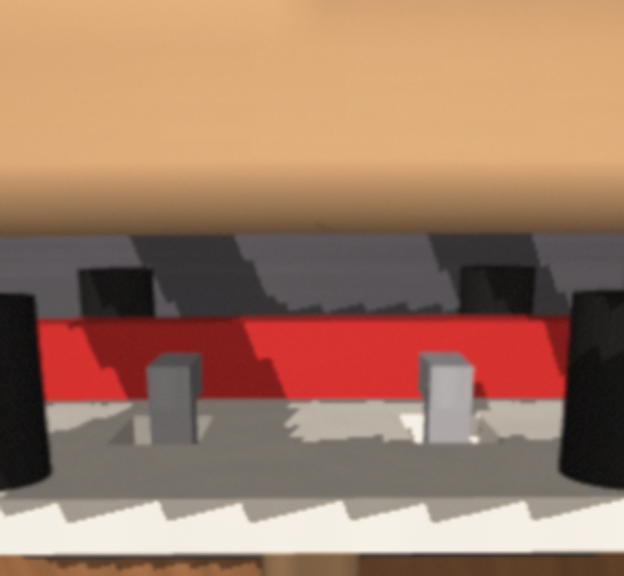

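The tabs sit low in the slots and the red catch's top is ≈7 mm below the slot edge – nearly down. A bit further until a firm stop shows.

>>> move_arm([
  [0,0,0.04,0,0,0,0],
  [0,0,0,0,0,0,0],
  [0,0,0.03,0,0,0,0],
  [0,0,0,0,0,0,0],
  [0,0,0.03,0,0,0,0],
  [0,0,0,0,0,0,0],
  [0,0,0,0,0,0,0],
  [0,0,0,0,0,0,0],
])

```text
time_s: 16.7
position: [0.6021, 0.0011, 0.0561]
orientation: [2.484, 1.922, 0.002]
ft_force: [-5.1, -2.4, 13.9]
grip_width: 0.153
gripper_force: 61.1
```

>>> move_arm([
  [0,0,0.03,0,0,0,0],
  [0,0,0,0,0,0,0],
  [0,0,0.02,0,0,0,0],
  [0,0,0,0,0,0,0],
  [0,0,0,0,0,0,0],
  [0,0,0,0,0,0,0],
  [0,0,0,0,0,0,0],
  [0,0,0,0,0,0,0],
])

```text
time_s: 17.5
position: [0.6021, 0.0011, 0.0558]
orientation: [2.484, 1.922, 0.003]
ft_force: [-6.4, -3.6, 17.9]
grip_width: 0.153
gripper_force: 61.6
```

```bash
python3 - <<'E'
from h import *
o=bot.get_obs();p=o["position"];print(p,o["ft_force"],o["ft_torque"])
Rm=R.from_rotvec(o["orientation"]).as_matrix();print(Rm.round(4))
c=cam("wrist");T=((pts(c)-p)@Rm)*1000;T[...,2]*=-1
im=c["image"].astype(int);red=(im[...,0]>90)&(im[...,1]<70)&(im[...,2]<70)
for s,lo,hi in(("L",150,280),("R",280,400)):
    m=red.copy();m[:,:lo]=0;m[:,hi:]=0;m[:135]=0;m[168:]=0
    print(s,m.sum(),np.nanmedian(T[m][:,2])+p[2]*1000)
cam0=cam("top");W=pts(cam0);i=cam0["image"].astype(int);m=(i[...,0]>100)&(i[...,1]<60);m[:170]=0;m[258:]=0;m[:,:230]=0;m[:,305:]=0;m&=W[...,2]>.05
print("top red z",m.sum(),np.nanpercentile(W[m][:,2],[10,50,90]))
b=(i[...,2]>i[...,0]+25)&(i[...,2]>i[...,1]+15)&(W[...,2]>.08)&(W[...,2]<.16)
P=W[b];print("blue z",len(P),np.percentile(P[:,2],[5,50,95]))
E
```

```text
[0.60214983 0.00107084 0.05582823] [-6.44883478 -3.62990964 17.93333896] [0.02191794 1.13926881 0.27843614]
[[ 2.512e-01  9.679e-01  1.700e-03]
 [ 9.679e-01 -2.512e-01  5.000e-04]
 [ 9.000e-04  1.500e-03 -1.000e+00]]
L 3139 94.959650944559
R 2755 94.84375282374874
top red z 0 nan
  return np.nanmean(a, axis, out=out, keepdims=keepdims)
Traceback (most recent call last):
IndexError: index -1 is out of bounds for axis 0 with size 0
```

>>> move_arm([
  [0,-0.02,0.03,0,0,0,0],
  [0,0,0,0,0,0,0],
  [0,0,0.03,0,0,0,0],
  [0,0,0,0,0,0,0],
  [0,0,0,0,0,0,0],
  [0,0,0,0,0,0,0],
  [0,0,0,0,0,0,0],
  [0,0,0,0,0,0,0],
])

```text
time_s: 18.4
position: [0.6022, 0.001, 0.0554]
orientation: [2.484, 1.921, 0.003]
ft_force: [-4.9, -3.9, 17.9]
grip_width: 0.151
gripper_force: 61.8
```

```bash
cat > red.py <<'E'
from h import *
o=bot.get_obs();p=o["position"];print(p,o["ft_force"],o["ft_torque"])
Rm=R.from_rotvec(o["orientation"]).as_matrix()
c=cam("wrist");W=pts(c)*1000;T=(W-p*1000)@Rm
im=c["image"].astype(int);red=(im[...,0]>90)&(im[...,1]<70)&(im[...,2]<70)
for s,lo,hi in(("L",150,280),("R",280,400)):
    m=red.copy();m[:,:lo]=0;m[:,hi:]=0;m[:135]=0;m[168:]=0
    print(s,m.sum(),np.nanmedian(W[m][:,2]))
for u,v in((210,168),(218,170),(240,172),(322,173),(330,173),(215,153),(222,153),(335,153),(342,153)): print((u,v),W[v,u].round(1),im[v,u])
E
python3 red.py
```

```text
[0.60223541 0.00102235 0.05541577] [-4.94274772 -3.87013527 17.92728021] [-0.11562905  0.93897763  0.23007628]
L 3097 95.01845194299224
R 2680 94.96972964058529
(210, 168) [590.4  61.1  97. ] [116 111 105]
(218, 170) [595.5  61.3 108.2] [108 105 105]
(240, 172) [601.8  57.9 103.4] [120 114 106]
(322, 173) [630.   50.  102.5] [246 241 232]
(330, 173) [632.1  50.9 109.2] [174 167 167]
(215, 153) [596.5  67.2 109.4] [94 91 91]
(222, 153) [598.6  66.6 108.9] [92 90 90]
(335, 153) [635.2  57.  108.8] [167 163 162]
(342, 153) [637.6  56.3 108.2] [164 159 160]
```

Tab tops are 6 mm above the slot floor (≈103) and the catch is 8 mm below it on both sides: home. Ease the load and release slowly.

>>> move_arm([
  [0,0,-0.05,0,0,0,0],
  [0,0,0,0,0,0,0],
  [0,0,0,0,0,0,1.5],
  [0,0,0,0,0,0,2],
  [0,0,0,0,0,0,2.5],
  [0,0,0,0,0,0,3.5],
  [0,0,0,0,0,0,4.5],
  [0,0,0,0,0,0,4.5],
])

```text
time_s: 19.25
position: [0.6014, 0.001, 0.0543]
orientation: [-2.485, -1.922, -0.0]
ft_force: [0.1, -0.1, -0.6]
grip_width: 0.529
gripper_force: 0.0
```

```bash
python3 red.py; python3 -c "
from h import *
print(bot.get_obs()['gripper_force'],bot.get_obs()['grip_width'])"
```

```text
[0.6014396  0.00098413 0.05434723] [ 0.0589706  -0.08165748 -0.56410196] [-0.028329   -0.00660487 -0.00360248]
L 3136 94.89079401786088
R 3101 94.84448876908995
(210, 168) [589.6  61.   95.6] [128  29  28]
(218, 170) [595.2  61.6 109.2] [91 88 87]
(240, 172) [600.   56.7  95.3] [129  31  29]
(322, 173) [629.7  48.3  94.3] [185  74  69]
(330, 173) [631.6  50.5 106.7] [108 104 104]
(215, 153) [592.9  65.8  94.5] [128  29  27]
(222, 153) [595.5  65.2  95. ] [128  30  27]
(335, 153) [636.   54.6  94.6] [213  49  47]
(342, 153) [638.7  53.8  93.8] [213  50  47]
0.0 0.5253217885994714
```

>>> move_arm([
  [0,0,-0.3,0,0,0,5],
  [0,0,-0.8,0,0,0,5],
  [0,0,-1.5,0,0,0,5],
  [0,0,-2,0,0,0,5],
  [0,0,-2,0,0,0,5],
  [0,0,-2,0,0,0,5],
  [0,0,-2,0,0,0,5],
  [0,0,-2,0,0,0,5],
])

```text
time_s: 20.1
position: [0.6014, 0.0009, 0.1821]
orientation: [2.485, 1.922, 0.001]
ft_force: [0.8, 0.0, -0.2]
grip_width: 0.582
gripper_force: 0.0
```

>>> move_arm([
  [-1,0,-1,0,0,0,5],
  [-2,0,0,0,0,0,5],
  [-3,0,0,0,0,0,5],
  [-3,0,0,0,0,0,5],
  [-3,0,0,0,0,0,5],
  [-2,0,0,0,0,0,5],
  [-1,0,0,0,0,0,5],
  [0,0,0,0,0,0,5],
])

```text
time_s: 20.9
position: [0.5633, -0.1454, 0.1904]
orientation: [-2.487, -1.92, 0.0]
ft_force: [-0.2, 0.3, -0.5]
grip_width: 0.585
gripper_force: 0.0
```

```bash
python3 - <<'E'
from h import *
c=cam("wrist");W=pts(c);s=cam("scene")
a=cv2.resize(c["image"],(400,300));b=cv2.resize(s["image"][150:310,170:384],(400,300))
cv2.imwrite("pics/fin.png",np.hstack([a,b])[...,::-1])
i=c["image"].astype(int);m=(i[...,2]>i[...,0]+25)&(i[...,2]>i[...,1]+15)&(W[...,2]>.09)
k,l,st,_=cv2.connectedComponentsWithStats(m.astype(np.uint8))
for j in range(1,k):
    if st[j,4]>60: P=W[l==j];print(st[j,4],P.mean(0).round(4),np.percentile(P[:,2],[5,50,95]).round(4))
o=bot.get_obs();print(o["time_s"],o["ft_force"],o["position"])
E
```

```text
645 [ 0.5863 -0.0577  0.1165] [0.1142 0.1169 0.1181]
21.0 [ 0.86005884 -0.14574383  0.06397288] [ 0.56379694 -0.14382745  0.19037225]
```

View pics/fin.png

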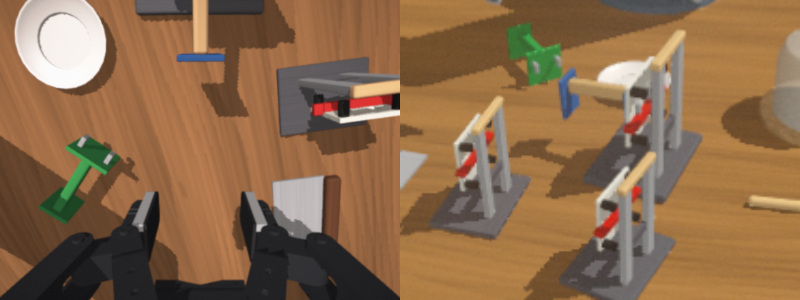

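The hanger hangs on the stand (left: end plate at (200,57); right: bar from (575,88) into the panel at (635,95)), bystanders undisturbed. The end plate reads a bit low, so I check the slope by depth.

```bash
cat > lev.py <<'E'
from h import *
u=np.array([np.cos(np.radians(75.6)),np.sin(np.radians(75.6))]);v=np.array([-u[1],u[0]]);O=np.array([.6176,.0419])
for n in("wrist","top","scene"):
    c=cam(n);W=pts(c);i=c["image"].astype(int);X=(W[...,:2]-O)@u;Y=(W[...,:2]-O)@v;Z=W[...,2]
    r,g,b=i[...,0],i[...,1],i[...,2]
    m=(r>b+30)&(g>60)&(abs(Y)<.006)&(X>-.098)&(X<-.008)&(Z>.085)&(Z<.14)
    if m.sum()>20:
        z=Z[m];x=X[m];k=np.polyfit(x,z,1)
        for _ in range(4):
            q=abs(z-np.polyval(k,x))<.003; k=np.polyfit(x[q],z[q],1)
        print(n,"bar",m.sum(),q.sum(),x.min().round(3),x.max().round(3),"slope deg",np.degrees(np.arctan(k[0])).round(2),"z@-48",np.polyval(k,-.048).round(4))
    m=(b>r+20)&(b>g+10)&(Z>.06)&(abs(Y)<.034)&(X<.005)&(X>-.13)
    for s,lo,hi in(("back",-.02,.005),("end",-.13,-.08)):
        q=m&(X>lo)&(X<hi)
        if q.sum()>10: print(n,s,q.sum(),"X",np.percentile(X[q],[5,50,95]).round(4),"Z",np.percentile(Z[q],[2,50,98]).round(4))
    m=(r>90)&(g<70)&(b<70)&(abs(X)<.03)&(abs(Y)<.075)&(Z>.06)
    if m.sum()>10: print(n,"red",m.sum(),"Z",np.percentile(Z[m],[2,50,90,98]).round(4))
    m=(i.min(-1)>110)&(i.max(-1)-i.min(-1)<50)&(abs(X)<.015)&(abs(Y)<.05)&(Z>.04)&(Z<.16)
    if m.sum()>10: print(n,"panel",m.sum(),"X",np.percentile(X[m],[5,50,95]).round(4),"ztop",np.percentile(Z[m],98).round(4))
E
python3 lev.py
```

```text
wrist bar 887 884 -0.098 -0.054 slope deg 4.36 z@-48 0.115
wrist end 636 X [-0.1067 -0.1042 -0.1004] Z [0.0959 0.117  0.1185]
top bar 117 107 -0.097 -0.011 slope deg 3.95 z@-48 0.1136
top back 68 X [-0.0096 -0.0069 -0.0044] Z [0.1076 0.1231 0.1264]
top end 82 X [-0.1088 -0.1049 -0.1012] Z [0.0664 0.1139 0.1186]
top red 160 Z [0.0718 0.0937 0.096  0.1286]
top panel 116 X [0.0002 0.003  0.0062] ztop 0.1468
scene bar 219 62 -0.098 -0.016 slope deg 7.48 z@-48 0.1075
scene end 146 X [-0.1061 -0.1012 -0.0983] Z [0.0614 0.0878 0.1166]
scene red 97 Z [0.0849 0.0925 0.0941 0.095 ]
scene panel 281 X [0.0008 0.0068 0.011 ] ztop 0.1443
```

The 4° droop matches the tabs' designed play (2.5 mm of clearance over about 38 mm of plate), the catch is down by about 8 mm and the roots sit on the slot edges. Handing in.

```bash
python3 -c "
from station import bot
print(bot.close_job())"
```

```text
the job is handed in; nothing more can be done
None
```

The blue hanger arm is on the largest post and the job is handed in: both tabs are through the slots and the red catch is about 8 mm down. It hangs by itself with about 4° of droop, which matches the tabs' clearance. The highest push I read was about 20 N, and I saw no bystanders disturbed.

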